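# Seat a post foot in a sloping drill fixture and swing the clamp over it

## Robot

A 7-joint arm with a two-finger parallel gripper is mounted at the origin on the work surface. World frame = base frame: x ahead of the robot, y to its left, z up, the work surface at z = 0. Lengths are in m, angles in rad, forces in N, time in s.
With the tool pointing down it reaches from about 0.375 to 0.925 m from the base axis. Payload 3.1 kg.
Tool frame: the origin (TCP) lies between the finger pads; the fingertips stand robot.tips_ahead ahead of it and the grasp point (between the pads) lies 3 mm ahead of it (robot.tips_ahead is the distance from the TCP to the fingertips, in m); z points along the fingers, y is the line along which they close (so a half turn about z gives the same grasp; the last joint's range is limited). The gripper opens to 85 mm and grips with 20 to 120 N. Pads are 22 mm wide; open, the fingers measure 114 mm over their backs; the gripper's body (76 mm by 85 mm) begins 54 mm behind the grasp point. The pads swing forward as they close: fully open they stand 13 mm farther back than shut.
Start: joints at [1.241, 0.383, 0.044, 1.598, -0.018, 1.161, -0.05], TCP at [0.149, -0.633, 0.253] pointing down, gripper open.
Joint ranges: [-2.61, 2.61], [-0.41, 2.15], [-1.48, 1.57], [0, 2.5], [-1.57, 4.71], [0.05, 1.97], [-2.85, 2.85]. Speed limits (rad/s): [2.79, 2.79, 3.14, 3.14, 3.14, 3.14, 3.14].

## Interface

Orientations are given as a unit quaternion [x, y, z, w].
In Python, from bench import state, eyes, close_job, robot gives the robot as it stands.
- The arm moves only by the tool play_rows, never from a script. Its argument "increments" is a list of rows, each an object with "dp": the shift along the tool's x, y, z in mm, a list of three; "twist": the turn, a rotation vector about the tool's x, y, z in rad, a list of three; "hand": the finger opening in mm, from 0 to 85.4. In form: [{"dp": [x, y, z], "twist": [rx, ry, rz], "hand": hand}, ...]. A call has 1 to 20 rows; each row shifts and turns the commanded pose from where the row before left it, along the tool's axes as they then stand; what a row does not reach is not made up. A row lasts 1/8 s, in which the tool goes at most 62.5 mm and 10.7 degrees, less where a joint would pass 70% of its speed; a pose out of reach is approached as far as the arm can. A call is refused whole if a number of a shift passes 62.5 or a number of a turn 0.188, either way. A call with a gripper value outside its range is refused whole. The fingers move at their own pace and stop on an object; the grip force is fixed at half the most. Time passes only in rows, so rows that do not move let the fingers close. It gives the time, the measured TCP pose, the force, the opening and the grip force at its end, in the units of the state.
- state(): the state, without advancing time (a new reading comes with each control period).
- eyes.grab_frame(name): name is "scene" or "top" or "wrist"; returns (picture, depth): 384x512x3 uint8, red, green, blue; 384x512 float32, m along the optical axis (not along the pixel's ray), 0 where there is no reading.
- eyes.camera_params(name): a dict with "camera_matrix" (3x3 intrinsics, pixels), "view" (4x4, takes a point from world to camera coordinates); the wrist camera has in their place "tool_from_camera" (4x4, takes a point from camera to tool coordinates, whose origin is the TCP and whose axes are the flange's). Camera axes: x right, y up, looking along -z (the intrinsics and any distortion apply to the point x, -y, -z); pixel columns grow to the right and rows downward; lengths in m; the calibration is good to about 2 mm. The wrist camera is an equidistant fisheye: a pixel r from the principal point sees the ray r / f radians off the axis. A picture is of the moment at which its call begins: read the wrist's pose just before it. camera_params takes no time and is no camera call.
- close_job(): hands the job in; it is judged then, once.
Trained networks look in the newest picture that a camera, given by its name, has taken for a name from the list of things; names that differ only in an ending like _2 or _b are one class to them, and where a whole thing is asked for, a point or a joint stands for the part that bears it (a point fixed in the world has none). Each returns a list of dicts, best first, with "score" (0 to 1); they miss things now and then, are a little off and sometimes report something else, mostly with a low value. They report only what shows in the picture. A call takes as long as a camera call. They do not tell look-alikes from the thing itself.
- eyes.recognise(name, camera): "box" ([centre column, centre row, width, height] as shares, 0 to 1, of the picture: columns of its width, rows of its height, round what is visible of it).
- eyes.place_of(name, camera): "point" ([column, row] as shares, 0 to 1, of the picture: columns of its width, rows of its height: a listed point, or the origin of a listed thing).
The state is a dict: "t": time; "joint_positions": joint angles; "qvel": joint speeds; "joint_efforts": joint torques, N m; "position": TCP position; "tool_rot": TCP orientation; "contact_force": force on the tool from outside, world axes, zero at the start; "moment": the same for the moment, N m; "gripper_width": opening from 0.0 (shut) to 1.0 (fully open); "gripper_force": force on a finger pad.
Only numpy, scipy, OpenCV 4.12 (cv2) and the standard library are available. Lean on these libraries where they do the work, as an engineer would, in place of code of your own. Each camera call takes 0.05 s, during which the arm holds its last target. There are 200 camera calls.

## Task

Load the aluminium post foot into the drilling fixture: lay it flat on the sloping plate a little up-slope of the corner, clear of both rails and with its long side parallel to the long yellow rail, and let go there so that it slides by itself fully home against the yellow and the green rail; do not carry or push it home. Then swing the clamp arm by its red knob across the foot, fully to its stop. Leave everything else on the bench where it is.

Things in the scene. Friction and masses are not known exactly. Their poses are not given: they have to be found in the camera images.
- foot_mid (a point): The post foot, the piece to load: bare aluminium, 0.18 to 0.34 kg, base plate 100 x 64 x 10 mm with a square post 28 x 28 x 40 mm upright in its middle (50 mm high in all). This point is its centre, 25 mm above the underside. x runs along the 100 mm side, z up the post. Starts upright on the bench, its yaw and place vary, perhaps swapped with the round flange. Hold it by the post.
- plate: The fixture's fixed dark grey plate, sloping 30 degrees. Origin: inside corner of the two rails, on the surface, lowest point between them. x runs along the yellow rail (100 mm long), y along the green rail (64 mm); both 10 mm thick, 12 mm high, outside the corner. z is the normal. Downhill is midway between -x and -y. Plate: x -18 to 128, y -42 to 98 mm, its top edge under 0.2 m high.
- seat (a point): Where foot_mid is when the foot is fully home in the corner: x 50, y 32, z 25 mm in the plate's frame. The plate is slippery for the foot (friction about 0.12): let go up-slope, flat and square to the rails, it slides home by itself. The place and yaw of the whole fixture vary.
- clamp (a joint): Angle of the clamp arm, a steel bar 16 mm wide, 13 to 19 mm above the plate, turning about the plate's z at clamp_pivot, outside the yellow rail. 0: it points along the plate's +x, out of the way; 1.571, its stop: along +y, across the foot's base, 3 mm above it. Starts at 0 to 0.3, stays where left; turning takes about 1.5 N at the knob.
- clamp_knob (a point): The arm's red knob, a round post 16 mm across and 34 mm tall standing on the arm along the plate's normal, 50 mm from the pivot axis; this point is on its axis at mid-height, 36 mm above the plate. At the stop its axis is 20 mm from the foot's post: grip it with the fingers apart along the plate's y, or push it.
- clamp_pivot (a point): The clamp arm's axis, 36 mm above the plate: x = 84, y = -26 mm in the plate's frame. A dark round post 20 mm across and 22 mm high stands there.
- flange_mid (a point): Bystander: a dark steel round flange, 72 mm across, 10 mm thick, with a round stub 30 mm across, 42 mm high overall. The point is at half its height. Not to be used.
- spanner_mid (a point): Bystander: steel spanner 180 mm long, lying beyond the work area.
- driver_mid (a point): Bystander: screwdriver 200 mm long, lying near the robot.
- bolt_mid (a point): Bystander: big steel hexagon bolt standing on its head, 24 mm across, 60 mm high, at the far side.
- washer_mid (a point): Bystander: brass washer 40 mm across, 6 mm thick, flat on the bench.
- oiler_mid (a point): Bystander: yellow oil bottle with a red cap, 52 mm across, about 130 mm high, standing on the left.
There are look-alikes about, which are no part of the job. Of the things that look like the part that bears foot_mid, the smaller one is meant.

How it is judged:
On the way, in this order (a step that is already met when the one before it is completed fails the run):
1. the foot is held flat on the plate, square to it (within 7 degrees), its underside within 5 mm of the surface, and its centre at least 8 mm from its home (contact force between foot and the fingers above 1 N and angle between the z axis of foot_mid and the z axis of plate, either way round below 0.12 rad and angle between the x axis of foot_mid and the x axis of plate, either way round below 0.12 rad and z of foot_mid in the frame of plate between 0.02 and 0.03 m and distance between foot_mid and seat between 0.008 and 0.07 m), for 0.05 s.
2. the foot is let go and has slid home in the corner, with the clamp arm still open (distance between foot_mid and seat below 0.004 m and angle between the z axis of foot_mid and the z axis of plate, either way round below 0.06 rad and angle between the x axis of foot_mid and the x axis of plate, either way round below 0.06 rad and contact force between foot and the fingers below 0.05 N and value of joint clamp below 0.7 rad), for 0.2 s.
At the end, for the whole second after the job is handed in: The foot is home in the corner (centre within 4 mm of seat, flat and square within 0.06 rad), at rest, and the clamp arm is across it within 0.12 rad of its stop (joint above 1.45) (distance between foot_mid and seat below 0.004 m and angle between the z axis of foot_mid and the z axis of plate, either way round below 0.06 rad and angle between the x axis of foot_mid and the x axis of plate, either way round below 0.06 rad and value of joint clamp above 1.45 rad and linear speed of foot below 0.01 m/s and velocity of joint clamp below 0.05 rad/s); the robot touches nothing.
It fails at once if the foot is carried or pushed home: fingers press it with more than 5 N while it is within 5 mm of its home (distance between foot_mid and seat below 0.005 m and contact force between foot and the fingers above 5 N).
It fails at once if a bystander is moved by more than 25 mm (distance of any of flange_mid, spanner_mid, driver_mid, bolt_mid, washer_mid, oiler_mid from where it was at the start of the episode above 0.025 m).
It also fails if it takes over 48 s, if anything falls off the work surface, if the arm or the gripper's body presses on something with over 40 N, if the wrist force passes 120 N, or if a joint passes its speed limit or range.

## Working session

There is one attempt and no reset: what is moved stays moved. The work goes in short steps, Python scripts to look and compute and a tool call to move; the robot and the scene stay as the last step left them, time stands still between calls to the robot, and variables do not carry over. Pictures are saved under pics/ and viewed, at most 10 in all, crops included, and the job is handed in when it is done.

Besides the shell and the picture viewer there is one more tool, called after ">>>" as name(argument=value, ...), one argument or row to a line, values as JSON. play_rows: Moves the arm, as the interface text tells. Its arguments: {"type":"object","properties":{"increments":{"type":"array","items":{"type":"object","properties":{"dp":{"type":"array","items":{"type":"number"}},"twist":{"type":"array","items":{"type":"number"}},"hand":{"type":"number"}}}}},"required":["increments"]}

```bash
ls; mkdir -p pics
python3 - <<'E'
from bench import state, eyes, robot
import cv2, numpy as np
print(robot.tips_ahead, state())
for c in("top","scene"):
    p,d=eyes.grab_frame(c); cv2.imwrite(f"pics/{c}0.png",p[...,::-1]); np.save(f"pics/{c}_d.npy",d);np.save(f"pics/{c}_p.npy",p)
    print(c,eyes.camera_params(c))
    for n in("foot_mid","plate","clamp_knob","clamp_pivot","flange_mid"):
        print(n,[(np.round(np.array(r["point"])*[512,384],1).tolist(),round(r["score"],2)) for r in eyes.place_of(n,c)])
print(eyes.camera_params("wrist"))
E
```

```text
pics
0.022 {'t': 0.0, 'joint_positions': array([ 1.24116888,  0.3838303 ,  0.04386095,  1.59959069, -0.0179322 ,
        1.16119139, -0.04987567]), 'qvel': array([-1.19069587e-05,  6.79518491e-04,  1.05390832e-03, -2.24716358e-04,
        1.55166701e-03, -1.57615546e-03, -1.54240319e-04]), 'joint_efforts': array([-3.55595762e-05, -4.33464289e+01,  1.02476981e+00, -2.49514997e+01,
        1.05929156e-02,  1.13813742e-02, -1.55845214e-06]), 'position': array([ 0.1491266 , -0.63174783,  0.25188279]), 'tool_rot': array([ 9.93284854e-01,  1.15686964e-01, -2.12077781e-04, -1.29616466e-03]), 'contact_force': array([ 0.25552211, -0.77760812, -0.58909126]), 'moment': array([-0.05381799,  0.00233635, -0.00306347]), 'gripper_force': 0.0, 'gripper_width': 0.9992357944346338}
top {'camera_matrix': array([[480.0109208 ,   0.        , 252.99394824],
       [  0.        , 480.0109208 , 195.41657687],
       [  0.        ,   0.        ,   1.        ]]), 'view': array([[-0.01232334, -0.99989027, -0.00822145,  0.01253751],
       [ 0.9869108 , -0.01348473,  0.1607023 , -0.52584287],
       [-0.16079553
[... 815 characters left out ...]
]
plate [([314.0, 218.1], 0.66)]
clamp_knob [([285.6, 224.5], 0.71), ([321.8, 214.3], 0.66)]
clamp_pivot [([291.7, 214.3], 0.66)]
flange_mid [([159.1, 186.0], 0.61)]
{'camera_matrix': array([[297.31863964,   0.        , 257.69228403],
       [  0.        , 297.31863964, 189.72891985],
       [  0.        ,   0.        ,   1.        ]]), 'tool_from_camera': array([[-1.25527595e-03,  9.65426435e-01,  2.60672635e-01,
         6.58667338e-02],
       [ 9.99998204e-01,  1.58208265e-03, -1.04387909e-03,
        -6.67775801e-04],
       [-1.42019412e-03,  2.60670856e-01, -9.65426687e-01,
        -1.20086608e-01],
       [ 0.00000000e+00,  0.00000000e+00,  0.00000000e+00,
         1.00000000e+00]])}
```

Run:
```python
import cv2,numpy as np
a=cv2.imread("pics/top0.png")[90:300,140:410]; b=cv2.imread("pics/scene0.png")[130:280,120:390]
cv2.imwrite("pics/v1.png",cv2.resize(a,None,fx=2.8,fy=2.8,interpolation=cv2.INTER_CUBIC))
cv2.imwrite("pics/v2.png",cv2.resize(b,None,fx=2.9,fy=2.9,interpolation=cv2.INTER_CUBIC))
```

```text
(no output)
```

View pics/v1.png

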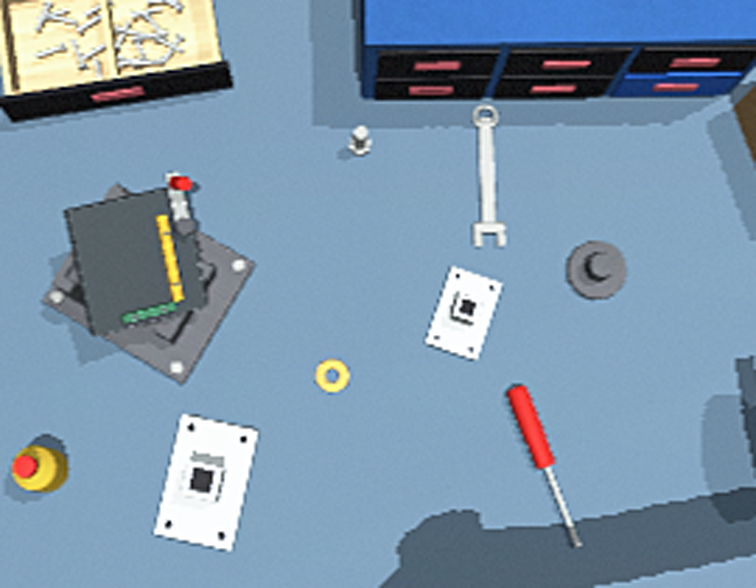

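View pics/v2.png

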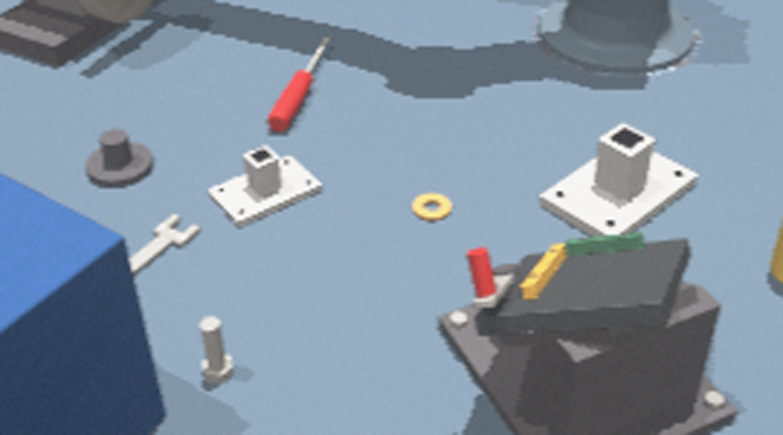

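The top view shows the small foot at about (307,200) full-frame pixels, long side tilted about 15° from the image's vertical. The larger look-alike is at (212,261), next to the oiler. The fixture's rail corner is at (203,197), with the yellow rail running up (+x) and the green rail left (+y). The knob is at (205,155).

```bash
cat > h.py <<'E'
import numpy as np, cv2
from bench import state, eyes, robot
from scipy.spatial.transform import Rotation as R
def toolT():
    s=state(); T=np.eye(4); T[:3,:3]=R.from_quat(s["tool_rot"]).as_matrix(); T[:3,3]=s["position"]; return T
def cam2world(c,T=None):
    p=eyes.camera_params(c)
    return (T@p["tool_from_camera"]) if c=="wrist" else np.linalg.inv(p["view"])
def rays(c,uv):
    K=eyes.camera_params(c)["camera_matrix"]; uv=np.asarray(uv,float)
    x=(uv[...,0]-K[0,2])/K[0,0]; y=(uv[...,1]-K[1,2])/K[1,1]
    if c=="wrist":
        r=np.hypot(x,y)+1e-9; k=np.tan(r)/r; x,y=x*k,y*k
    return np.stack([x,-y,-np.ones_like(x)],-1)
def deproj(c,uv,depth,M): # depth along the axis
    return (rays(c,uv)*np.asarray(depth)[...,None])@M[:3,:3].T+M[:3,3]
def onplane(c,uv,M,n,d): # n.p=d
    r=rays(c,uv)@M[:3,:3].T; o=M[:3,3]; t=(d-o@n)/(r@n); return o+r*t[...,None]
def cloud(c,depth,M):
    v,u=np.mgrid[:384,:512]; return deproj(c,np.stack([u,v],-1),depth,M)
def project(c,P,M):
    K=eyes.camera_params(c)["camera_matrix"]; q=(np.atleast_2d(P)-M[:3,3])@M[:3,:3]
    x,y=q[:,0]/-q[:,2],-q[:,1]/-q[:,2]
    if c=="wrist":
        r=np.hypot(x,y)+1e-9; k=np.arctan(r)/r; x,y=x*k,y*k
    return np.stack([x*K[0,0]+K[0,2],y*K[1,1]+K[1,2]],-1)
E
python3 - <<'E'
from h import *
p=np.load("pics/top_p.npy").astype(int); d=np.load("pics/top_d.npy"); M=cam2world("top"); W=cloud("top",d,M)
hsv=cv2.cvtColor(p.astype(np.uint8),cv2.COLOR_RGB2HSV)
u0,v0=275,175
m=(p[...,0]>200)&(hsv[...,1]<40); m2=np.zeros_like(m); m2[175:230,285:330]=1; m&=m2
c=onplane("top",np.argwhere(m)[:,::-1],M,np.array([0,0,1.]),0.01)
print("foot",cv2.minAreaRect((c[:,:2]*1000).astype(np.float32)),W[m].mean(0))
# plate
box=np.zeros_like(m); box[150:215,160:220]=1
dark=(hsv[...,2]<80)&box&(W[...,2]>.05)
P=W[dark]; 
for _ in range(6):
    c0=P.mean(0); n=np.linalg.svd(P-c0,full_matrices=False)[2][2]; n*=np.sign(n[2]); r=(W[dark]-c0)@n; P=W[dark][abs(r)<.006]
print("plane",n,c0,np.degrees(np.arccos(n[2])),len(P),P[:,2].min(),P[:,2].max())
for nm,lo,hi in(("yellow",20,32),("green",50,85),("red",-1,6)):
    mm=(hsv[...,0]>=lo)&(hsv[...,0]<=hi)&(hsv[...,1]>110)&box
    q=W[mm]; print(nm,len(q),q.mean(0),q.min(0),q.max(0))
for nm,n_ in(("washer",(259,224)),("oiler",(155,257)),("flange",(352,185)),("bolt",(268,141)),("spanner",(314,150)),("driver",(331,245)),("big",(212,261))):
    print(nm,W[n_[1],n_[0]])
E
```

```text
foot ((533.8993530273438, -179.853271484375), (63.85200119018555, 151.947265625), 69.98948669433594) [ 0.5086202  -0.17078014  0.0210955 ]
plane [-0.43295727 -0.35352024  0.82919928] [0.5739464  0.24165166 0.13329113] 33.9834277641342 38 0.054428701636449306 0.16790088757545552
yellow 118 [0.56148996 0.17366535 0.11065169] [0.51452781 0.16155114 0.07887603] [0.60973973 0.18540753 0.13460751]
green 45 [0.50060318 0.19672583 0.10585912] [0.48975389 0.17000323 0.08147452] [0.51271151 0.22430082 0.12420814]
red 32 [0.63645469 0.15717566 0.16203101] [ 0.62686449  0.14565709 -0.00358169] [0.68510222 0.16983935 0.1759323 ]
washer [ 0.43495423 -0.01315396 -0.00286095]
oiler [0.32482016 0.31701014 0.09472731]
flange [ 0.55665714 -0.32465567  0.04236718]
bolt [ 0.71454324 -0.04767531  0.03364103]
spanner [ 0.68969482 -0.20751966 -0.00085913]
driver [ 0.35946532 -0.25003443  0.02343851]
big [0.31071221 0.13929127 0.07011527]
```

>>> play_rows(
  increments=[
    {"dp": [33,-26,3],"twist": [0,0,0],"hand": 85},
    {"dp": [33,-26,3],"twist": [0,0,0],"hand": 85},
    {"dp": [33,-26,3],"twist": [0,0,0],"hand": 85},
    {"dp": [33,-26,3],"twist": [0,0,0],"hand": 85},
    {"dp": [33,-26,3],"twist": [0,0,0],"hand": 85},
    {"dp": [33,-26,3],"twist": [0,0,0],"hand": 85},
    {"dp": [33,-26,3],"twist": [0,0,0],"hand": 85},
    {"dp": [33,-26,3],"twist": [0,0,0],"hand": 85},
    {"dp": [33,-26,3],"twist": [0,0,0],"hand": 85},
    {"dp": [33,-26,3],"twist": [0,0,0],"hand": 85},
    {"dp": [33,-26,3],"twist": [0,0,0],"hand": 85},
    {"dp": [33,-26,3],"twist": [0,0,0],"hand": 85},
    {"dp": [33,-26,3],"twist": [0,0,0],"hand": 85},
    {"dp": [27,-27,6],"twist": [0,0,0],"hand": 85},
    {"dp": [0,0,0],"twist": [0,0,0],"hand": 85},
  ],
)

```text
t: 2.48
position: [0.5111, -0.168, 0.2082]
tool_rot: [0.993, 0.119, 0.001, -0.001]
contact_force: [-0.3, 0.7, 0.3]
gripper_width: 0.993
gripper_force: 0.0
```

Run:
```python
from h import *
T=toolT(); p,d=eyes.grab_frame("wrist"); M=cam2world("wrist",T)
cv2.imwrite("pics/w1.png",p[...,::-1]); np.savez("pics/w1.npz",p=p,d=d,T=T)
W=cloud("wrist",d,M)
hsv=cv2.cvtColor(p,cv2.COLOR_RGB2HSV)
near=(np.hypot(W[...,0]-.51,W[...,1]+.17)<.085)&(d>0)
base=near&(W[...,2]>.004)&(W[...,2]<.02)&(hsv[...,1]<60)
top=near&(W[...,2]>.04)&(W[...,2]<.062)
for n,m in(("base",base),("top",top)):
    k,l,s,c=cv2.connectedComponentsWithStats(m.astype(np.uint8)); i=1+np.argmax(s[1:,4]); m=l==i
    q=W[m]; print(n,s[i],np.median(q[:,2]),cv2.minAreaRect((q[:,:2]*1000).astype(np.float32)))
print([(np.array(r["point"])*[512,384],r["score"]) for r in eyes.place_of("foot_mid","wrist")])
```

```text
base [ 213  121   95  104 4116] 0.009369328445371444 ((508.68328857421875, -169.53463745117188), (64.84846496582031, 100.05003356933594), 69.5973892211914)
top [240 163  39  39 852] 0.049461681292010534 ((508.7916259765625, -169.13743591308594), (27.962631225585938, 28.074777603149414), 69.95867919921875)
[(array([ 17.92  , 262.8096]), 0.83), (array([259.584 , 175.7184]), 0.72)]
```

View pics/w1.png

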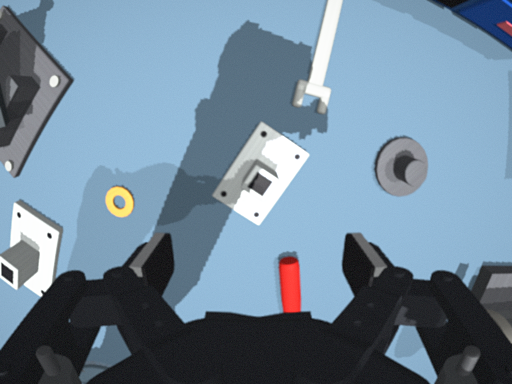

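The foot is at (0.509, -0.169) with its long axis at about -20° yaw. It measures 65×100 mm, so it is the right one. I'll turn the tool, descend with the closing line across the short side, and stop to check before gripping.

>>> play_rows(
  increments=[
    {"dp": [0,0,0],"twist": [0,0,0.148],"hand": 85},
    {"dp": [0,0,0],"twist": [0,0,0.148],"hand": 85},
    {"dp": [0,0,0],"twist": [0,0,0.148],"hand": 85},
    {"dp": [0,0,0],"twist": [0,0,0.147],"hand": 85},
    {"dp": [-1.7,2,40],"twist": [0,0,0],"hand": 85},
    {"dp": [0,0,40],"twist": [0,0,0],"hand": 85},
    {"dp": [0,0,40],"twist": [0,0,0],"hand": 70},
    {"dp": [0,0,30],"twist": [0,0,0],"hand": 70},
    {"dp": [0,0,13],"twist": [0,0,0],"hand": 60},
    {"dp": [0,0,0],"twist": [0,0,0],"hand": 60},
  ],
)

```text
t: 3.82
position: [0.5062, -0.175, 0.0449]
tool_rot: [0.984, -0.179, -0.001, 0.0]
contact_force: [-0.2, 0.0, 0.3]
gripper_width: 0.703
gripper_force: 0.0
```

>>> play_rows(
  increments=[
    {"dp": [0.5,-6.2,0],"twist": [0,0,-0.008],"hand": 60},
    {"dp": [0,0,0],"twist": [0,0,0],"hand": 50},
    {"dp": [0,0,0],"twist": [0,0,0],"hand": 45},
  ],
)

```text
t: 4.2
position: [0.5104, -0.1682, 0.0463]
tool_rot: [0.985, -0.174, 0.001, 0.0]
contact_force: [-0.1, -0.6, -0.2]
gripper_width: 0.53
gripper_force: 0.0
```

>>> play_rows(
  increments=[
    {"dp": [-1,1,0],"twist": [0,0,0],"hand": 25},
    {"dp": [0,0,0],"twist": [0,0,0],"hand": 20},
    {"dp": [0,0,0],"twist": [0,0,0],"hand": 15},
    {"dp": [0,0,0],"twist": [0,0,0],"hand": 15},
  ],
)

```text
t: 4.7
position: [0.5087, -0.1691, 0.0458]
tool_rot: [0.985, -0.175, 0.0, 0.0]
contact_force: [-1.0, 0.0, 5.5]
gripper_width: 0.317
gripper_force: 60.4
```

```bash
python3 -c "
from h import *
s=state(); print(s['position'],s['tool_rot'],s['gripper_width'],s['gripper_force'],s['contact_force'])"
```

```text
[ 0.50871026 -0.16908187  0.04583966] [ 9.84603446e-01 -1.74802614e-01  2.97415169e-04  1.12128526e-04] 0.31741403397203677 60.43579459190369 [-0.97490085  0.02958959  5.47868845]
```

>>> play_rows(
  increments=[
    {"dp": [0,0,-25],"twist": [0,0,0],"hand": 15},
    {"dp": [0,0,-45],"twist": [0,0,0],"hand": 15},
    {"dp": [0,0,-45],"twist": [0,0,-0.12],"hand": 15},
    {"dp": [0,0,-45],"twist": [0,0,-0.12],"hand": 15},
    {"dp": [0,0,-45],"twist": [0,0,-0.12],"hand": 15},
    {"dp": [0,0,-45],"twist": [0,0,-0.13],"hand": 15},
    {"dp": [0,-40,0],"twist": [0,0,0],"hand": 15},
    {"dp": [0,-45,0],"twist": [0,0,0],"hand": 15},
    {"dp": [0,-45,0],"twist": [0,0,0],"hand": 15},
    {"dp": [0,-45,0],"twist": [0,0,0],"hand": 15},
    {"dp": [0,-45,0],"twist": [0,0,0],"hand": 15},
    {"dp": [0,-45,0],"twist": [0,0,0],"hand": 15},
    {"dp": [0,-45,0],"twist": [0,0,0],"hand": 15},
    {"dp": [0,-40,0],"twist": [0,0,0],"hand": 15},
    {"dp": [0,-20,0],"twist": [0,0,0],"hand": 15},
    {"dp": [0,0,0],"twist": [0,0,0],"hand": 15},
    {"dp": [0,0,0],"twist": [0,0,0],"hand": 15},
  ],
)

```text
t: 6.82
position: [0.4571, 0.1958, 0.2944]
tool_rot: [0.998, 0.069, -0.001, 0.001]
contact_force: [0.5, -0.0, -2.3]
gripper_width: 0.318
gripper_force: 59.5
```

Run:
```python
from h import *
T=toolT(); print(T); p,d=eyes.grab_frame("wrist")
cv2.imwrite("pics/w2.png",p[...,::-1]); np.savez("pics/w2.npz",p=p,d=d,T=T)
for n in("plate","seat","clamp_knob","clamp_pivot"):
    print(n,[((np.array(r["point"])*[512,384]).round(1),r["score"]) for r in eyes.place_of(n,"wrist")])
```

```text
[[ 0.99060266  0.13676333 -0.00147097  0.45705358]
 [ 0.13676094 -0.99060276 -0.00161879  0.19580138]
 [-0.00167854  0.00140241 -0.99999761  0.29435939]
 [ 0.          0.          0.          1.        ]]
plate [(array([279.5, 116.9]), 0.78)]
seat [(array([265.1,  89.6]), 0.74)]
clamp_knob []
clamp_pivot [(array([326.4,  46.3]), 0.74), (array([266.5,  86.9]), 0.58)]
```

View pics/w2.png

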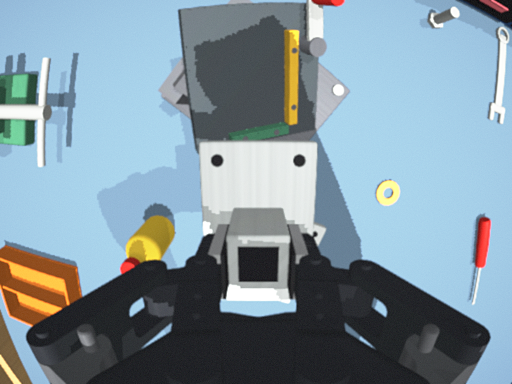

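The wrist view shows the held foot at (258,200), with the fixture beyond it. The yellow rail spans (292,30) to (292,122), the green rail (232,136) to (287,126), and the pivot is at (315,45). Next I'll fit the plate frame.

```bash
cat > fit.py <<'E'
from h import *
def fit(f,verbose=1):
    z=np.load(f); p,d,T=z["p"],z["d"],z["T"]; M=cam2world("wrist",T); W=cloud("wrist",d,M)
    hsv=cv2.cvtColor(p,cv2.COLOR_RGB2HSV); S=hsv[...,1]; H=hsv[...,0]; V=hsv[...,2]
    reg=(d>0)&(abs(W[...,0]-.57)<.13)&(abs(W[...,1]-.23)<.13)&(W[...,2]>.04)&(W[...,2]<.22)
    C=W[reg&(V<95)&(S<130)]
    rng=np.random.default_rng(0); best=None
    for _ in range(400):
        a=C[rng.choice(len(C),3,0)]; n=np.cross(a[1]-a[0],a[2]-a[0]); n/=np.linalg.norm(n)+1e-12; n*=np.sign(n[2])
        if abs(n[2]-.866)>.05: continue
        k=(abs((C-a[0])@n)<.003).sum()
        if best is None or k>best[0]: best=(k,n,a[0])
    n,c0=best[1:]
    for _ in range(5):
        P=C[abs((C-c0)@n)<.003]; c0=P.mean(0); n=np.linalg.svd(P-c0,full_matrices=False)[2][2]; n*=np.sign(n[2])
    dn=np.array([n[0],n[1],0]); dn/=np.linalg.norm(dn)         # horizontal downhill
    dh=dn-n*(n@dn); dh/=np.linalg.norm(dh)                       # in-plane downhill
    x0=R.from_rotvec(n*np.radians(135)).apply(dh)              # rough +x if downhill = -(x+y)
    y0=np.cross(n,x0)
    loc=lambda Q:np.stack([(Q-c0)@x0,(Q-c0)@y0,(Q-c0)@n],-1)
    ye=loc(W[reg&(H>=18)&(H<=33)&(S>120)&(V>90)]); gr=loc(W[reg&(H>=45)&(H<=88)&(S>90)])
    out={}
    for nm,q in(("y",ye),("g",gr)):
        q=q[abs(q[:,2]-.012)<.003]; out[nm]=(q,cv2.minAreaRect((q[:,:2]*1000).astype(np.float32)))
        if verbose: print(nm,len(q),out[nm][1],"h",np.median(q[:,2]))
    if verbose: print("tilt",np.degrees(np.arccos(n[2])),len(P),"rms",((P-c0)@n).std())
    return dict(W=W,reg=reg,H=H,S=S,V=V,n=n,c0=c0,x0=x0,y0=y0,loc=loc,out=out,p=p,M=M)
if __name__=="__main__":
    import sys; r=fit(sys.argv[1]); print(r["n"],r["c0"],r["x0"],r["y0"])
E
python3 fit.py pics/w2.npz
```

```text
y 858 ((1.4743728637695312, -44.205223083496094), (99.57865142822266, 11.628033638000488), 0.14718125760555267) h 0.011811173313646037
g 399 ((-53.475093841552734, -7.575494766235352), (63.18191909790039, 11.333084106445312), 88.93035125732422) h 0.011773164806261928
tilt 29.967616031475703 9367 rms 0.0007140509757186176
[-0.25913104 -0.42703838  0.86630787] [0.54906319 0.2182891  0.11887344] [0.92229945 0.15687063 0.35320722] [-0.2867313   0.89052222  0.35320722]
```

```bash
cat > goal.py <<'E'
from h import *
Z=np.load("frame.npz"); O,RP=Z["O"],Z["RP"]   # columns plate x,y,z
RT=RP@np.diag([1.,-1,-1])
def toplate(p): return (np.asarray(p)-O)@RP
def go(pl,Rg=RT): # TCP goal in plate mm
    T=toolT(); g=O+RP@(np.array(pl)/1000)
    rv=R.from_matrix(T[:3,:3].T@Rg).as_rotvec()
    print("tcp plate mm",(toplate(T[:3,3])*1000).round(1),"rotvec",rv.round(3),"dp after turning",(Rg.T@(g-T[:3,3])*1000).round(1),"now",(T[:3,:3].T@(g-T[:3,3])*1000).round(1),"f",state()["contact_force"].round(1))
E
python3 - <<'E'
from fit import *
r=fit("pics/w2.npz",0); n,x0,y0,c0=[r[k] for k in("n","x0","y0","c0")]
RP=np.stack([x0,y0,n],1); O=c0-.0485*x0-.0394*y0; np.savez("frame.npz",O=O,RP=RP)
print("O",O)
from goal import *
T=np.load("pics/w2.npz")["T"]; Q=(r["W"]-T[:3,3])@T[:3,:3]
m=(abs(Q[...,0])<.08)&(abs(Q[...,1])<.05)&(abs(Q[...,2]-.036)<.008)&(r["S"]<60)
q=Q[m]; A=np.c_[q[:,:2],np.ones(len(q))]; print("base top z=ax+by+c",np.linalg.lstsq(A,q[:,2],rcond=None)[0],len(q),cv2.minAreaRect((q[:,:2]*1000).astype(np.float32)),q.min(0),q.max(0))
# knob from top image
p=np.load("pics/top_p.npy"); W=cloud("top",np.load("pics/top_d.npy"),cam2world("top"))
P=toplate(W); hs=cv2.cvtColor(p,cv2.COLOR_RGB2HSV)
k=((hs[...,0]<6)|(hs[...,0]>174))&(hs[...,1]>130)&(abs(P[...,0]-.13)<.04)&(abs(P[...,1])<.06)&(P[...,2]>.0)
print("knob",np.median(P[k],0),k.sum())
for c in(r["W"],):
  P=toplate(c); k=((r["H"]<6)|(r["H"]>174))&(r["S"]>130)&(abs(P[...,0]-.13)<.04)&(abs(P[...,1])<.06); print("knob w",k.sum(),P[k].mean(0))
go([64,44,25+60+20.8])
E
```

```text
O [0.51562888 0.1755943  0.08782652]
base top z=ax+by+c [ 0.00337456 -0.00123418  0.0363408 ] 9776 ((0.1535491943359375, -0.634765625), (100.18135070800781, 63.954193115234375), 0.20341797173023224) [-0.04996584 -0.03257078  0.02804274] [0.05027478 0.03151486 0.04397793]
knob [ 0.13560725 -0.02208034  0.04847203] 29
knob w 148 [ 0.12885908 -0.02123491  0.04440368]
tcp plate mm [ 22.8 108.4 185.8] rotvec [ 0.389  0.351 -0.101] dp after turning [41.2 64.4 80. ] now [74.2 27.  77.5] f [-0.9 -0.1 -2.7]
```

>>> play_rows(
  increments=[
    {"dp": [0,0,0],"twist": [0.097,0.088,-0.025],"hand": 15},
    {"dp": [0,0,0],"twist": [0.097,0.088,-0.025],"hand": 15},
    {"dp": [0,0,0],"twist": [0.097,0.088,-0.025],"hand": 15},
    {"dp": [0,0,0],"twist": [0.098,0.087,-0.026],"hand": 15},
    {"dp": [0,0,0],"twist": [0,0,0],"hand": 15},
    {"dp": [10,16,20],"twist": [0,0,0],"hand": 15},
    {"dp": [10,16,20],"twist": [0,0,0],"hand": 15},
    {"dp": [10,16,20],"twist": [0,0,0],"hand": 15},
    {"dp": [11,16,20],"twist": [0,0,0],"hand": 15},
    {"dp": [0,0,0],"twist": [0,0,0],"hand": 15},
    {"dp": [0,0,0],"twist": [0,0,0],"hand": 15},
  ],
)

```text
t: 8.45
position: [0.5342, 0.1825, 0.2186]
tool_rot: [0.959, 0.117, 0.159, -0.204]
contact_force: [-0.2, 1.2, -1.3]
gripper_width: 0.316
gripper_force: 59.8
```

```bash
python3 - <<'E'
from goal import *
go([64,44,27+21])
T=toolT(); p,d=eyes.grab_frame("wrist"); cv2.imwrite("pics/w3.png",p[...,::-1]); np.savez("pics/w3.npz",p=p,d=d,T=T)
E
python3 fit.py pics/w3.npz; cat > s.py <<'E'
E
python3 -c "
import numpy as np;z=np.load('frame.npz');print(z['RP'].T,z['O'])"
```

```text
tcp plate mm [ 64.4  47.  105.5] rotvec [-0.002  0.001  0.003] dp after turning [-0.4  3.  57.5] now [-0.4  3.1 57.5] f [-0.2  1.2 -1.3]
y 1219 ((5.58087158203125, 17.03669548034668), (10.952434539794922, 85.19784545898438), 89.9501724243164) h 0.011899388181137742
g 0 ((0.0, 0.0), (0.0, 0.0), 0.0) h nan
tilt 29.959388716530533 3128 rms 0.0006974906378725598
[-0.25858651 -0.42722292  0.86637959] [0.56950289 0.16412002 0.09806788] [0.92214882 0.15795047 0.35311925] [-0.2877057   0.89024279  0.35311925]
[[ 0.92229945  0.15687063  0.35320722]
 [-0.2867313   0.89052222  0.35320722]
 [-0.25913104 -0.42703838  0.86630787]] [0.51562888 0.1755943  0.08782652]
  return _methods._mean(a, axis=axis, dtype=dtype,
  ret = ret.dtype.type(ret / rcount)
```

View pics/w3.png

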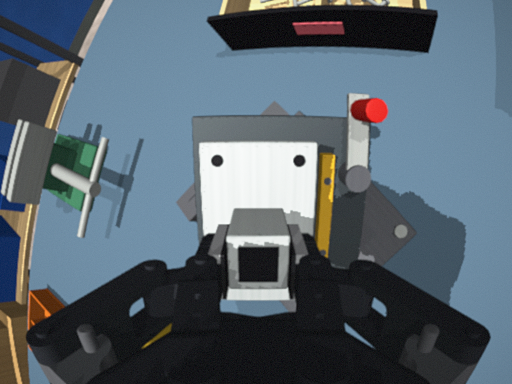

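Re-measured close up, the plate frame agrees to within 0.5 mm and the arm is open at about 0.1 rad. I'll lower the foot along the normal.

>>> play_rows(
  increments=[
    {"dp": [0,3,16],"twist": [0,0,0],"hand": 15},
    {"dp": [0,0,16],"twist": [0,0,0],"hand": 15},
    {"dp": [0,0,12],"twist": [0,0,0],"hand": 15},
    {"dp": [0,0,8],"twist": [0,0,0],"hand": 15},
    {"dp": [0,0,5],"twist": [0,0,0],"hand": 15},
    {"dp": [0,0,0],"twist": [0,0,0],"hand": 15},
    {"dp": [0,0,0],"twist": [0,0,0],"hand": 15},
  ],
)

```text
t: 9.38
position: [0.5501, 0.203, 0.1678]
tool_rot: [0.959, 0.117, 0.16, -0.204]
contact_force: [0.0, 0.1, -2.2]
gripper_width: 0.315
gripper_force: 60.0
```

```bash
python3 -c "
from goal import *
go([64,44,26+21])"
```

```text
tcp plate mm [64.3 42.8 48.7] rotvec [-0.001 -0.001  0.002] dp after turning [-0.3 -1.2  1.7] now [-0.3 -1.2  1.7] f [ 0.   0.1 -2.2]
```

>>> play_rows(
  increments=[
    {"dp": [0,-1,2],"twist": [0,0,0],"hand": 15},
    {"dp": [0,0,0],"twist": [0,0,0],"hand": 15},
    {"dp": [0,0,0],"twist": [0,0,0],"hand": 15},
  ],
)

```text
t: 9.75
position: [0.55, 0.2049, 0.1663]
tool_rot: [0.959, 0.117, 0.16, -0.204]
contact_force: [-0.0, -0.2, -2.0]
gripper_width: 0.316
gripper_force: 60.0
```

```bash
python3 -c "
from goal import *
go([64,44,26+21])"
```

```text
tcp plate mm [64.  43.9 46.5] rotvec [-0.001 -0.     0.003] dp after turning [ 0.  -0.1 -0.5] now [ 0.  -0.1 -0.5] f [-0.  -0.2 -2. ]
```

The foot is held flat about 0.5 mm above the plate, 18 mm from home. Releasing.

>>> play_rows(
  increments=[
    {"dp": [0,0,0],"twist": [0,0,0],"hand": 85},
    {"dp": [0,0,0],"twist": [0,0,0],"hand": 85},
    {"dp": [0,0,0],"twist": [0,0,0],"hand": 85},
    {"dp": [0,0,0],"twist": [0,0,0],"hand": 85},
    {"dp": [0,0,0],"twist": [0,0,0],"hand": 85},
    {"dp": [0,0,0],"twist": [0,0,0],"hand": 85},
  ],
)

```text
t: 10.5
position: [0.55, 0.2049, 0.1661]
tool_rot: [0.959, 0.117, 0.16, -0.204]
contact_force: [0.0, -0.1, -0.7]
gripper_width: 0.997
gripper_force: 0.0
```

Run:
```python
from goal import *
go([64,44,47])
T=toolT(); p,d=eyes.grab_frame("wrist"); cv2.imwrite("pics/w4.png",p[...,::-1]); np.savez("pics/w4.npz",p=p,d=d,T=T)
P=toplate(cloud("wrist",d,cam2world("wrist",T))); hs=cv2.cvtColor(p,cv2.COLOR_RGB2HSV)
for nm,a,b in(("base",.006,.0135),("top",.046,.056)):
    m=(d>0)&(P[...,2]>a)&(P[...,2]<b)&(hs[...,1]<60)&(hs[...,2]>110)&(abs(P[...,0]-.055)<.07)&(P[...,1]>-.006)&(P[...,1]<.09)
    k,l,s,c=cv2.connectedComponentsWithStats(m.astype(np.uint8)); 
    if k>1: i=1+np.argmax(s[1:,4]); q=P[l==i]; print(nm,len(q),cv2.minAreaRect((q[:,:2]*1000).astype(np.float32)),np.median(q[:,2]),(q.min(0)*1000).round(1),(q.max(0)*1000).round(1))
k=((hs[...,0]<6)|(hs[...,0]>174))&(hs[...,1]>130)&(abs(P[...,0]-.13)<.05)&(abs(P[...,1])<.08)&(P[...,2]>.01); print("knob",k.sum(),P[k].mean(0),P[k].min(0),P[k].max(0))
```

```text
tcp plate mm [63.9 43.9 46.4] rotvec [-0.001  0.     0.002] dp after turning [ 0.1 -0.1 -0.6] now [ 0.1 -0.1 -0.6] f [ 0.  -0.1 -0.7]
base 10925 ((49.041011810302734, 32.15848922729492), (64.58794403076172, 101.5305404663086), 89.98075866699219) 0.009794739230472825 [-1.7 -0.2  6. ] [99.8 64.4 13.5]
top 1772 ((49.82225799560547, 31.939929962158203), (27.938968658447266, 28.566024780273438), 89.8430404663086) 0.049643994946784835 [35.6 18.  46. ] [64.1 45.9 51.7]
knob 1623 [ 0.1333256  -0.0206707   0.04633759] [ 0.12594875 -0.03190476  0.0208562 ] [0.14099823 0.04439542 0.16639908]
```

View pics/w4.png

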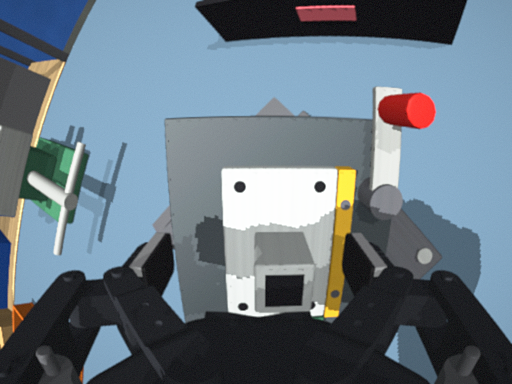

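The foot slid home by itself: its centre reads (49.8, 31.9) in the plate frame, square to the rails. The knob is at about (133.5, -22). Before moving there I'll check clearance around the drawers.

Run:
```python
from h import *
W=cloud("top",np.load("pics/top_d.npy"),cam2world("top"))
for z in(.03,.1,.15,.2,.3):
    m=(W[...,2]>z)&(W[...,0]>.69)&(W[...,1]>-.1)&(W[...,1]<.4); print(z,m.sum(),W[m].min(0) if m.any() else "", W[m].max(0) if m.any() else "")
```

```text
0.03 2983 [ 0.71202983 -0.09987492  0.03001005] [0.97991923 0.399801   0.20944191]
0.1 1196 [ 0.77187576 -0.09987492  0.10010318] [ 0.97991923 -0.04961074  0.20944191]
0.15 1091 [ 0.77187576 -0.09987492  0.15023429] [ 0.97991923 -0.04967445  0.20944191]
0.2 398 [ 0.77764228 -0.09987492  0.20004097] [ 0.97644993 -0.05022805  0.20944191]
0.3 0
```

>>> play_rows(
  increments=[
    {"dp": [0,0,-25],"twist": [0,0,0],"hand": 85},
    {"dp": [0,0,-30],"twist": [0,0,0],"hand": 85},
    {"dp": [0,0,-25],"twist": [0,0,0],"hand": 85},
    {"dp": [0,0,0],"twist": [0,0,0],"hand": 70},
  ],
)

```text
t: 11.05
position: [0.5307, 0.1698, 0.2372]
tool_rot: [0.959, 0.116, 0.162, -0.203]
contact_force: [-0.0, 0.1, 0.1]
gripper_width: 0.827
gripper_force: 0.0
```

>>> play_rows(
  increments=[
    {"dp": [17,16,0],"twist": [0,0,0],"hand": 50},
    {"dp": [18,17,0],"twist": [0,0,0],"hand": 50},
    {"dp": [18,17,0],"twist": [0,0,0],"hand": 50},
    {"dp": [17,16,0],"twist": [0,0,0],"hand": 50},
    {"dp": [0,0,0],"twist": [0,0,0],"hand": 50},
    {"dp": [0,0,0],"twist": [0,0,0],"hand": 50},
  ],
)

```text
t: 11.8
position: [0.6114, 0.1243, 0.2356]
tool_rot: [0.959, 0.117, 0.158, -0.204]
contact_force: [-0.9, -0.4, -0.4]
gripper_width: 0.586
gripper_force: 0.0
```

Run:
```python
from goal import *
go([133.5,-22,55])
T=toolT(); p,d=eyes.grab_frame("wrist"); cv2.imwrite("pics/w5.png",p[...,::-1])
P=toplate(cloud("wrist",d,cam2world("wrist",T))); hs=cv2.cvtColor(p,cv2.COLOR_RGB2HSV)
k=((hs[...,0]<6)|(hs[...,0]>174))&(hs[...,1]>130)&(abs(P[...,0]-.13)<.03)&(abs(P[...,1]+.02)<.03)&(abs(P[...,2]-.053)<.004); q=P[k]*1000
print("knob top",k.sum(),q.mean(0),cv2.minAreaRect(q[:,:2].astype(np.float32)))
```

```text
tcp plate mm [132.5 -20.9 125.1] rotvec [-0.003  0.003  0.003] dp after turning [ 1.   1.1 70.1] now [ 1.2  1.3 70.1] f [-0.9 -0.4 -0.4]
knob top 398 [134.60278258 -24.71151844  52.17341269] ((133.99258422851562, -24.859813690185547), (15.49143123626709, 14.724937438964844), 44.41383743286133)
```

>>> play_rows(
  increments=[
    {"dp": [1.5,4,20],"twist": [0,0,0],"hand": 45},
    {"dp": [0,0,25],"twist": [0,0,0],"hand": 45},
    {"dp": [0,0,15],"twist": [0,0,0],"hand": 45},
    {"dp": [0,0,10],"twist": [0,0,0],"hand": 45},
    {"dp": [0,0,0],"twist": [0,0,0],"hand": 45},
    {"dp": [0,0,0],"twist": [0,0,0],"hand": 25},
    {"dp": [0,0,0],"twist": [0,0,0],"hand": 8},
    {"dp": [0,0,0],"twist": [0,0,0],"hand": 8},
    {"dp": [0,0,0],"twist": [0,0,0],"hand": 8},
  ],
)

```text
t: 12.98
position: [0.6341, 0.1495, 0.1765]
tool_rot: [0.959, 0.117, 0.16, -0.204]
contact_force: [-2.4, -0.5, 5.7]
gripper_width: 0.158
gripper_force: 58.6
```

```bash
python3 -c "
from goal import *
go([134,-25,55])
th=np.linspace(.02,1.571,17); k=np.c_[84+50*np.cos(th),-26+50*np.sin(th)]; dk=np.diff(k,axis=0); print(np.c_[dk[:,0],-dk[:,1]].round(1).tolist())"
```

```text
tcp plate mm [136.5 -25.9  57.3] rotvec [-0.001 -0.001  0.002] dp after turning [-2.5 -0.9  2.3] now [-2.5 -0.9  2.3] f [-2.4 -0.5  5.7]
[[-0.3, -4.8], [-0.8, -4.8], [-1.3, -4.7], [-1.7, -4.5], [-2.1, -4.3], [-2.5, -4.1], [-2.9, -3.9], [-3.3, -3.6], [-3.6, -3.2], [-3.9, -2.9], [-4.2, -2.5], [-4.4, -2.0], [-4.6, -1.6], [-4.7, -1.2], [-4.8, -0.7], [-4.8, -0.2]]
```

>>> play_rows(
  increments=[
    {"dp": [-0.3,-4.8,0],"twist": [0,0,0],"hand": 8},
    {"dp": [-0.8,-4.8,0],"twist": [0,0,0],"hand": 8},
    {"dp": [-1.3,-4.7,0],"twist": [0,0,0],"hand": 8},
    {"dp": [-1.7,-4.5,0],"twist": [0,0,0],"hand": 8},
    {"dp": [-2.1,-4.3,0],"twist": [0,0,0],"hand": 8},
    {"dp": [-2.5,-4.1,0],"twist": [0,0,0],"hand": 8},
    {"dp": [-2.9,-3.9,0],"twist": [0,0,0],"hand": 8},
    {"dp": [-3.3,-3.6,0],"twist": [0,0,0],"hand": 8},
    {"dp": [0,0,0],"twist": [0,0,0],"hand": 8},
  ],
)

```text
t: 14.1
position: [0.6173, 0.1775, 0.1858]
tool_rot: [0.958, 0.116, 0.169, -0.202]
contact_force: [13.5, 2.6, -5.3]
gripper_width: 0.158
gripper_force: 59.6
```

```bash
cat > k.py <<'E'
from goal import *
T=toolT(); p,d=eyes.grab_frame("wrist"); cv2.imwrite("pics/k%d.png"%(state()["t"]*100),p[...,::-1])
P=toplate(cloud("wrist",d,cam2world("wrist",T)))*1000; hs=cv2.cvtColor(p,cv2.COLOR_RGB2HSV)
k=((hs[...,0]<6)|(hs[...,0]>174))&(hs[...,1]>130)&(np.hypot(P[...,0]-84,P[...,1]+26)<75)&(P[...,2]>15)&(P[...,2]<58); q=P[k]
if len(q): print("red",k.sum(),np.median(q,0),q.min(0),q.max(0))
m=(d>0)&(P[...,2]>46)&(P[...,2]<53)&(hs[...,1]<60)&(abs(P[...,0]-50)<20)&(abs(P[...,1]-32)<20); q=P[m]
if len(q)>50: print("foot top",len(q),cv2.minAreaRect(q[:,:2].astype(np.float32)))
E
python3 -c "
from goal import *
go([84+50*np.cos(.7955),-26+50*np.sin(.7955),57])"; python3 k.py
```

```text
tcp plate mm [128.6   7.1  57.7] rotvec [ 0.004 -0.017  0.005] dp after turning [-9.6 -2.6  0.7] now [-9.6 -2.6  0.6] f [13.5  2.6 -5.3]
red 1263 [126.41150174   7.19336719  51.47898839] [114.14313108   0.17108163  21.2280631 ] [132.17677746  14.42458898  56.61223455]
```

The 60 N grip resists the knob's rotation, so the fingers are slipping on it (angle about 0.7). I'll let go and push the knob the rest of the way with closed fingers from its +x side.

>>> play_rows(
  increments=[
    {"dp": [0,0,0],"twist": [0,0,0],"hand": 45},
    {"dp": [0,0,0],"twist": [0,0,0],"hand": 45},
    {"dp": [0,0,-15],"twist": [0,0,0],"hand": 45},
    {"dp": [0,0,-25],"twist": [0,0,0],"hand": 45},
    {"dp": [0,0,-5],"twist": [0,0,0],"hand": 0},
    {"dp": [15,0,0],"twist": [0,0,0],"hand": 0},
    {"dp": [15,0,0],"twist": [0,0,0],"hand": 0},
    {"dp": [0,0,0],"twist": [0,0,0],"hand": 0},
    {"dp": [0,0,0],"twist": [0,0,0],"hand": 0},
  ],
)

```text
t: 15.28
position: [0.6255, 0.1642, 0.2312]
tool_rot: [0.959, 0.117, 0.159, -0.204]
contact_force: [-0.2, 0.8, 0.6]
gripper_width: 0.0
gripper_force: 0.0
```

```bash
python3 -c "
from goal import *
go([152,8,57])"; python3 k.py
```

```text
tcp plate mm [150.2   9.  100.6] rotvec [-0.002  0.002  0.002] dp after turning [ 1.8  1.  43.6] now [ 1.9  1.1 43.6] f [-0.2  0.8  0.6]
```

>>> play_rows(
  increments=[
    {"dp": [2,1,15],"twist": [0,0,0],"hand": 0},
    {"dp": [0,0,18],"twist": [0,0,0],"hand": 0},
    {"dp": [0,0,10],"twist": [0,0,0],"hand": 0},
    {"dp": [0,0,0],"twist": [0,0,0],"hand": 0},
  ],
)

```text
t: 15.82
position: [0.6379, 0.1824, 0.1932]
tool_rot: [0.959, 0.117, 0.158, -0.204]
contact_force: [-0.2, -0.3, -0.1]
gripper_width: 0.001
gripper_force: 0.0
```

```bash
python3 -c "
from goal import *
go([141,8,57])
th=np.linspace(.72,1.571,13); k=np.c_[103+50*np.cos(th),-26+50*np.sin(th)]; print(k[0]); dk=np.diff(k,axis=0); print(np.c_[dk[:,0],-dk[:,1]].round(1).tolist())"; python3 k.py
```

```text
tcp plate mm [151.1   8.3  56.7] rotvec [-0.002  0.003  0.002] dp after turning [-10.1   0.3  -0.3] now [-10.1   0.2  -0.3] f [-0.2 -0.3 -0.1]
[140.59028646   6.9692336 ]
[[-2.4, -2.6], [-2.6, -2.4], [-2.8, -2.2], [-2.9, -2.0], [-3.1, -1.8], [-3.2, -1.6], [-3.3, -1.3], [-3.4, -1.1], [-3.4, -0.9], [-3.5, -0.6], [-3.5, -0.4], [-3.5, -0.1]]
red 159 [120.12971079   8.31629308  52.6296839 ] [114.18608199   5.67084276  51.46617964] [126.21933055  10.9108061   53.84507399]
```

>>> play_rows(
  increments=[
    {"dp": [-10,0,0],"twist": [0,0,0],"hand": 0},
    {"dp": [-2.4,-2.6,0],"twist": [0,0,0],"hand": 0},
    {"dp": [-2.6,-2.4,0],"twist": [0,0,0],"hand": 0},
    {"dp": [-2.8,-2.2,0],"twist": [0,0,0],"hand": 0},
    {"dp": [-2.9,-2.0,0],"twist": [0,0,0],"hand": 0},
    {"dp": [-3.1,-1.8,0],"twist": [0,0,0],"hand": 0},
    {"dp": [-3.2,-1.6,0],"twist": [0,0,0],"hand": 0},
    {"dp": [-3.3,-1.3,0],"twist": [0,0,0],"hand": 0},
    {"dp": [-3.4,-1.1,0],"twist": [0,0,0],"hand": 0},
    {"dp": [-3.4,-0.9,0],"twist": [0,0,0],"hand": 0},
    {"dp": [-3.5,-0.6,0],"twist": [0,0,0],"hand": 0},
    {"dp": [-3.5,-0.4,0],"twist": [0,0,0],"hand": 0},
    {"dp": [-3.5,-0.1,0],"twist": [0,0,0],"hand": 0},
    {"dp": [0,0,0],"twist": [0,0,0],"hand": 0},
  ],
)

```text
t: 17.62
position: [0.5893, 0.1883, 0.1833]
tool_rot: [0.959, 0.117, 0.159, -0.203]
contact_force: [-0.4, -0.8, -0.1]
gripper_width: -0.002
gripper_force: 0.0
```

```bash
python3 -c "
from goal import *
go([103,24,57])"; python3 k.py
```

```text
tcp plate mm [103.6  23.9  58.2] rotvec [-0.     0.002  0.002] dp after turning [-0.6 -0.1  1.2] now [-0.6 -0.1  1.2] f [-0.4 -0.8 -0.1]
```

>>> play_rows(
  increments=[
    {"dp": [-2,0,0],"twist": [0,0,0],"hand": 0},
    {"dp": [-2,0,0],"twist": [0,0,0],"hand": 0},
    {"dp": [-1,0,0],"twist": [0,0,0],"hand": 0},
    {"dp": [0,0,0],"twist": [0,0,0],"hand": 0},
  ],
)

```text
t: 18.18
position: [0.588, 0.188, 0.1836]
tool_rot: [0.959, 0.116, 0.162, -0.203]
contact_force: [4.9, 1.7, -1.2]
gripper_width: -0.0
gripper_force: 2.2
```

```bash
python3 -c "
from goal import *
go([98,24,57])"
```

```text
tcp plate mm [102.5  24.1  58.9] rotvec [ 0.    -0.005  0.002] dp after turning [-4.5  0.1  1.9] now [-4.5  0.1  1.9] f [ 4.9  1.7 -1.2]
```

>>> play_rows(
  increments=[
    {"dp": [-3,0,0],"twist": [0,0,0],"hand": 0},
    {"dp": [0,0,0],"twist": [0,0,0],"hand": 0},
    {"dp": [12,0,0],"twist": [0,0,0],"hand": 0},
    {"dp": [15,0,0],"twist": [0,0,0],"hand": 0},
    {"dp": [0,0,-25],"twist": [0,0,0],"hand": 0},
    {"dp": [0,0,-40],"twist": [0,0,0],"hand": 20},
    {"dp": [-25,0,-40],"twist": [0,0,0],"hand": 60},
    {"dp": [-40,0,-10],"twist": [0,0,0],"hand": 85},
    {"dp": [-30,0,0],"twist": [0,0,0],"hand": 85},
    {"dp": [0,0,0],"twist": [0,0,0],"hand": 85},
    {"dp": [0,0,0],"twist": [0,0,0],"hand": 85},
  ],
)

```text
t: 19.55
position: [0.4916, 0.1281, 0.2577]
tool_rot: [0.959, 0.117, 0.16, -0.204]
contact_force: [-0.3, -0.6, 0.1]
gripper_width: 0.994
gripper_force: 0.0
```

```bash
python3 k.py; cp pics/k*.png /tmp; ls -t pics|head -1
```

```text
red 262 [83.64222448 23.8392614  52.66285347] [76.97321522 16.54097975 18.44737596] [90.85837158 31.11152671 54.55382284]
foot top 1094 ((49.985355377197266, 31.835302352905273), (27.566925048828125, 28.251087188720703), 89.298095703125)
k1960.png
```

The knob is at (83.6, 23.8), which is the stop. The foot's centre is at (50.0, 31.8), so it is still home, and the robot is clear. Handing in.

```bash
python3 -c "
from bench import close_job
print(close_job())"
```

```text
the job is handed in; nothing more can be done
None
```

I handed the job in at about 20 s: the foot slid home by itself and measures about 0.2 mm from its seat, square to the rails. The clamp arm is across it at its stop and nothing else on the bench was touched, though I was given no verdict.

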